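# Class kits on the lampworking bench

## Task

Make up the two class kits. The steel tray gets the three-well graphite mould block in its long compartment and the squat glass jar in its square one; the wooden tray gets the square-headed paddle lying in its long compartment and the tall slim jar in its square one; all lie flat or stand upright on the tray floor, and the glass jars are set down, not dropped. The mould block is still held in the jig: swing the clamp arm up past its spring's dead point so that it stays open by itself, only then take the block out, leave the clamp open, and leave the round-headed paddle where it is.

Things in the scene. Friction and masses are not known exactly. Their poses are not given: they have to be found in the camera images.
- mould_block: Dark grey graphite mould block, 110 x 36 x 30 mm (its x, y, z), with three round wells (22 mm across, 12 mm deep) in a row along x in its top, 0.19 kg. Origin: centre of its underside. At the start it lies in the jig, wells up, under the clamp's rubber foot, its x along the jig's x, its origin at jig x = -20 mm, y = 0, z = 10 mm. Grasp it across its 36 mm sides.
- square_paddle: Hand paddle lying flat: square-headed graphite plate 60 x 45 x 12 mm (x +20 to +80 mm), short brass ferrule, round pale wooden handle 20 mm in diameter (x -82 to +8 mm, axis 10 mm above the table). 162 mm long, 0.11 kg. Origin: on the underside level, on the centre line, near the balance point; x runs along the paddle towards the head, z up. Grasp it across the handle near the origin.
- round_paddle: A second paddle with the same handle and a round graphite head (disc 60 mm in diameter, 12 mm thick, centre at x = +50 mm). Same frame as the square paddle. Not wanted: stays where it lies.
- squat_jar: Squat wide glass jar with a black lid, standing: a plain cylinder 62 mm in diameter (64 mm over the lid's knurls), 50 mm high (lid: the top 14 mm), 0.16 kg. Origin: centre of its underside, z up.
- tall_jar: Tall slim glass jar with a black lid, standing: a plain cylinder 38 mm in diameter (40 mm over the lid's knurls), 82 mm high (lid: the top 16 mm), 0.10 kg. Origin: centre of its underside, z up.
- steel_tray: Steel kit tray, fixed, 236 x 98 mm (x, y), rim 16 mm high, walls 4 mm, floor 4 mm thick. Origin: centre of its underside; x is its long axis, pointing to the square compartment. Long compartment 140 x 90 mm inside, centred at x = -44 mm; square compartment 84 x 90 mm inside, centred at x = +72 mm; both centred on y = 0.
- wood_tray: Wooden kit tray, fixed, 281 x 100 mm (x, y), rim 16 mm high, walls 5 mm, floor 4 mm thick. Origin: centre of its underside; x is its long axis, pointing to the square compartment. Long compartment 182 x 90 mm inside, centred at x = -44.5 mm; square compartment 84 x 90 mm inside, centred at x = +93.5 mm; both centred on y = 0.
- jig: Hold-down jig, fixed: aluminium base plate 200 x 90 x 10 mm with a steel hinge bracket (70 mm high, 50 mm wide over its two springs) near its +x end, away from the robot. Origin: centre of the plate's underside; x runs from the clamp's knob towards the hinge, z up. Low stops (8 mm high) 3 mm off each end of the mould block. The clamp's hinge axis lies along the jig's y at x = +60 mm, z = 60 mm.
- clamp (a joint): Angle of the clamp arm, rad: 0 closed (arm level, foot on the block), growing as the knob end is lifted towards the hinge side; open stop at 1.75 (a little past upright). An over-centre spring pushes it shut below about 0.75 rad and throws it open to the stop beyond that; the knob needs about 4 N to lift at first.
- clamp_knob (a point): Centre of the black ball knob, 26 mm in diameter, on the free end of the clamp arm. Closed, it stands at jig x = -55 mm, y = 0, z = 74 mm, above the block (34 mm over its top). In the plane of the arm it lies 115 mm from the hinge axis along the arm and 14 mm above the arm line, and it moves on a circle about the hinge axis. It can be pinched from above across the jig's y.
Things that resemble listed ones, but are neither listed nor needed, are in the scene too. Leave any purple look-alike of the squat_jar alone. Leave any yellow look-alike of the jig alone.

How it is judged:
On the way:
1. the clamp arm has been swung past its dead point and stands open while the block still lies in the jig (value of joint clamp above 1.4 rad and x of mould_block in the frame of jig between -0.035 and -0.005 m and y of mould_block in the frame of jig between -0.015 and 0.015 m and z of mould_block in the frame of jig below 0.016 m), for 0.2 s.
At the end, for the whole second after the job is handed in: Each of the four things lies flat (jars upright, wells up; tilt under 0.1 rad) on the tray floor (within 4 mm) inside its own compartment and at rest; the clamp stands open (over 1.4 rad); the round paddle has moved less than 30 mm (x of mould_block in the frame of steel_tray between -0.066 and -0.022 m and y of mould_block in the frame of steel_tray between -0.032 and 0.032 m and z of mould_block in the frame of steel_tray between 0.001 and 0.008 m and angle between each of mould_block, squat_jar, square_paddle, tall_jar's own z axis and vertical below 0.1 rad and linear speed of each of mould_block, squat_jar, square_paddle, tall_jar below 0.03 m/s and x of squat_jar in the frame of steel_tray between 0.057 and 0.087 m and y of squat_jar in the frame of steel_tray between -0.018 and 0.018 m and z of squat_jar in the frame of steel_tray between 0.001 and 0.008 m and x of square_paddle in the frame of wood_tray between -0.0665 and -0.0225 m and y of square_paddle in the frame of wood_tray between -0.032 and 0.032 m and z of square_paddle in the frame of wood_tray between 0.001 and 0.008 m and x of tall_jar in the frame of wood_tray between 0.0675 and 0.1195 m and y of tall_jar in the frame of wood_tray between -0.03 and 0.03 m and z of tall_jar in the frame of wood_tray between 0.001 and 0.008 m and value of joint clamp above 1.4 rad and distance of round_paddle from where it was at the start of the episode below 0.03 m); the robot touches nothing.
It fails at once if the squat jar was dropped or knocked flying (over 0.7 m/s with no finger on it: a fall of about 25 mm) (contact force between the fingers and squat_jar below 0.05 N and linear speed of squat_jar above 0.7 m/s).
It fails at once if the tall jar was dropped or knocked flying (over 0.7 m/s with no finger on it: a fall of about 25 mm) (contact force between the fingers and tall_jar below 0.05 N and linear speed of tall_jar above 0.7 m/s).
It fails at once if the round-headed paddle was moved more than 30 mm (distance of round_paddle from where it was at the start of the episode above 0.03 m).
It also fails if it takes over 128 s, if anything falls off the work surface, if the arm or the gripper's body presses on something with over 40 N, if the wrist force passes 120 N, or if a joint passes its speed limit or range.

## Robot

A 7-joint arm with a two-finger parallel gripper is mounted at the origin on the work surface. World frame = base frame: x ahead of the robot, y to its left, z up, the work surface at z = 0. Lengths are in m, angles in rad, forces in N, time in s.
With the tool pointing down it reaches from about 0.4 to 0.9 m from the base axis. Payload 5.5 kg.
Tool frame: the origin (TCP) lies on the front face of the gripper's body, between the roots of the fingers; the fingertips stand 73 mm ahead of it and the grasp point (between the pads) lies 54 mm ahead of it (robot.tips_ahead is the x of the fingertips in the tool frame, in m); x points along the fingers, y is the direction in which the jaws open and shut, and the axes are right-handed (so a half turn about x gives the same grasp; the last joint's range is limited). The gripper opens to 85 mm and grips with 20 to 120 N. Pads are 22 mm wide; open, the fingers measure 114 mm over their backs; the gripper's body (76 mm by 85 mm) begins 54 mm behind the grasp point. The pads swing forward as they close: fully open they stand 13 mm farther back than shut.
Start: joints at [-0.861, 0.501, -0.427, 1.55, 0.221, 1.138, -0.21], TCP at [0.281, 0.586, 0.304] pointing down, gripper open.
Joint ranges: [-2.88, 2.88], [-0.31, 2.03], [-1.54, 1.56], [0.2, 2.42], [-1.41, 4.55], [0.19, 2.02], [-2.57, 2.57]. Speed limits (rad/s): [2.57, 2.57, 3.14, 3.14, 3.14, 3.14, 3.14].

## Interface

Orientations are given as a rotation vector (axis times angle).
In Python, from rig import robot, capture, camera_params, order, recognise, trace gives the robot as it stands. The module is installed in compiled form; this text tells all that it offers. Calls block until the motion is done:
- robot.goto(position, orientation): joint-space move of the TCP to a pose.
- robot.movel(position, rotation=None, feed=0.15): straight line of the TCP; rotation=None keeps the orientation; feed is the mean speed in m/s.
- robot.move_j(angles): joint-space move.
- robot.move_gripper(opening): finger opening in m; the grip force is fixed at half the most; returns when the fingers have stopped.
- robot.hold(seconds).
- robot.solve_ik(position, orientation): joint angles nearest the present ones, or None.
- capture(name): name is "side" or "top"; returns (picture, depth): 400x640x3 uint8, red, green, blue; 400x640 float32, m along the optical axis (not along the pixel's ray), 0 where there is no reading.
- camera_params(name): a dict with "intrinsics" (3x3 intrinsics, pixels), "dist" ([k1, k2, p1, p2, k3] as OpenCV has them; the pictures are not rectified), "view" (4x4, takes a point from world to camera coordinates). Camera axes: x right, y down, z forward; pixel columns grow to the right and rows downward; lengths in m; the calibration is good to about 2 mm. A picture is of the moment at which its call begins. camera_params takes no time and is no camera call.
A pose or a line that the arm cannot do raises robot.PlanningError and nothing moves.
- order.hand_in(): hands the job in, once; it reports no verdict.
Trained networks look in the newest picture that a camera, given by its name, has taken for a name from the list of things; names that differ only in an ending like _2 or _b are one class to them, and where a whole thing is asked for, a point or a joint stands for the part that bears it (a point fixed in the world has none). Each returns a list of dicts, best first, with "conf" (0 to 1); they miss things now and then, are a little off and sometimes report something else, mostly with a low value. They report only what shows in the picture. A call takes as long as a camera call. They do not tell look-alikes from the thing itself.
- recognise(query, camera): "location" ([row, column] in pixels, amid what is visible of it).
- trace(query, camera): "pixels" (400x640 bool, what is visible of it) and "location" ([row, column] in pixels, amid what is visible of it).
Readings, each from a call of its own:
- robot.read_clock(): time.
- robot.read_qpos(): joint angles.
- robot.read_qvel(): joint speeds.
- robot.read_tau(): joint torques, N m.
- robot.read_eef_pos(): TCP position.
- robot.read_tcp_rot(): TCP orientation.
- robot.read_wrist_force(): force on the tool from outside, world axes, zero at the start.
- robot.read_torque(): the same for the moment, N m.
- robot.read_finger_gap(): finger opening in m.
Only numpy, scipy, OpenCV 4.12 (cv2) and the standard library are available. Lean on these libraries where they do the work, as an engineer would, in place of code of your own. Each camera call takes 0.05 s, during which the arm holds its last target. There are 200 camera calls.

## Working session

There is one attempt and no reset: what is moved stays moved. The work goes in short steps, each a Python script; the robot and the scene stay as the last script left them, time stands still between calls to the robot, and variables do not carry over. Pictures are saved under pics/ and viewed, about 12 in all and at most 16, crops included, and the job is handed in when it is done.

```bash
mkdir -p pics; ls; python3 - <<'E'
from rig import robot, capture, camera_params
import cv2, numpy as np
for n in ("top","side"):
    im,d=capture(n); cv2.imwrite(f"pics/{n}0.png",im[:,:,::-1]); np.savez(f"{n}0.npz",im=im,d=d)
    p=camera_params(n); print(n,np.array(p["intrinsics"]).round(1).tolist(),np.round(p["dist"],3),"\n",np.round(p["view"],3), "campos",(-np.array(p["view"])[:3,:3].T@np.array(p["view"])[:3,3]).round(3))
E
```

```text
pics
top [[387.6, 0.0, 320.0], [0.0, 387.6, 203.0], [0.0, 0.0, 1.0]] [-0.013  0.     0.     0.     0.   ] 
 [[ 0.016 -1.    -0.004 -0.002]
 [-0.996 -0.015 -0.093  0.451]
 [ 0.093  0.005 -0.996  1.395]
 [ 0.     0.     0.     1.   ]] campos [ 0.319 -0.003  1.431]
side [[435.6, 0.0, 315.9], [0.0, 435.6, 200.5], [0.0, 0.0, 1.0]] [0.031 0.    0.    0.    0.   ] 
 [[ 0.918 -0.396 -0.021 -0.414]
 [-0.29  -0.635 -0.716  0.211]
 [ 0.269  0.663 -0.698  1.244]
 [ 0.     0.     0.     1.   ]] campos [ 0.106 -0.854  1.011]
```

View pics/top0.png

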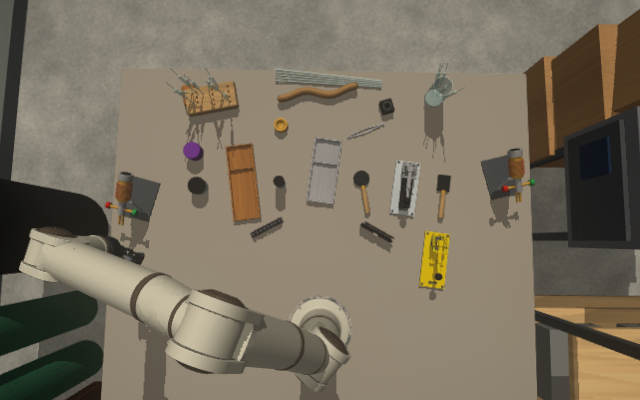

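View pics/side0.png

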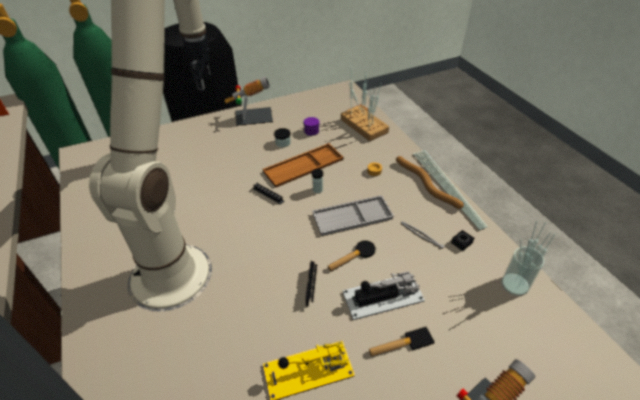

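The top view shows the following (row, col):
- Jig (188,405), with its hinge on the far side.
- Square paddle (197,443) and round paddle (190,362).
- Steel tray (171,324) and wooden tray (183,243), both with the square compartment at the far end.
- Tall jar (181,279) and squat jar (185,197).
- Look-alikes: a purple jar (151,193) and a yellow jig (260,435).
- Two dark bars near (230,267) and (232,376), which I'll leave alone.

```bash
cat > h.py <<'E'
from rig import robot, capture, camera_params, order, recognise, trace
import numpy as np, cv2
from scipy.spatial.transform import Rotation as R
def rays(cam, uv):
    p=camera_params(cam); V=np.array(p["view"]); K=np.array(p["intrinsics"])
    n=cv2.undistortPoints(np.float64(uv).reshape(-1,1,2),K,np.array(p["dist"],float)).reshape(-1,2)
    return -V[:3,:3].T@V[:3,3], np.c_[n,np.ones(len(n))]@V[:3,:3], n, V
def on_plane(cam, uv, z):
    c,d,_,_=rays(cam,uv); return c+d*((z-c[2])/d[:,2])[:,None]
def cloud(cam, mask, depth):
    m=mask&(depth>0); r,c=np.nonzero(m)
    o,d,_,_=rays(cam,np.c_[c,r]); return o+d*depth[m][:,None]
def rect(cam, mask, z):
    r,c=np.nonzero(mask); q=on_plane(cam,np.c_[c,r],z)[:,:2]
    (cx,cy),(w,h),a=cv2.minAreaRect((q*1000).astype(np.float32))
    if w<h: w,h,a=h,w,a+90
    return (cx/1000,cy/1000),(w,h),(a+90)%180-90, q.mean(0)
E
python3 - <<'E'
from h import *
for cam in ("top","side"):
    im,d=capture(cam)
    print(cam)
    for n,z in (("jig",.01),("square_paddle",.012),("round_paddle",.012),("steel_tray",.016),("wood_tray",.016),("squat_jar",.05),("tall_jar",.082),("mould_block",.04),("clamp_knob",.074)):
        for t in trace(n,cam)[:3]:
            if t["conf"]<.3: continue
            m=t["pixels"]; c,s,a,mean=rect(cam,m,z); pc=cloud(cam,m,d)
            print(n,"%.2f"%t["conf"],np.round(t["location"],0),"n",m.sum(),"rect",np.round(c,4),np.round(s,0),"ang %.1f"%a,"mean",mean.round(4),"zmed %.3f z95 %.3f"%(np.median(pc[:,2]),np.percentile(pc[:,2],95)), "pc",pc.mean(0).round(3)[:2])
        if n=="clamp_knob": print([(round(q["conf"],2),on_plane(cam,[q["location"][::-1]],z)[0].round(4)) for q in recognise(n,cam)[:3]])
E
```

```text
top
jig 0.90 [185. 407.] n 1084 rect [ 0.5161 -0.3053] [201.  91.] ang -7.9 mean [ 0.5201 -0.3054] zmed 0.013 z95 0.074 pc [ 0.518 -0.302]
jig 0.90 [261. 432.] n 1408 rect [ 0.2547 -0.4118] [201.  92.] ang -7.0 mean [ 0.254  -0.4118] zmed 0.012 z95 0.072 pc [ 0.254 -0.408]
square_paddle 0.85 [189. 442.] n 350 rect [ 0.4867 -0.4421] [161.  48.] ang -7.3 mean [ 0.5027 -0.4456] zmed 0.015 z95 0.022 pc [ 0.502 -0.445]
round_paddle 0.93 [180. 364.] n 335 rect [ 0.4991 -0.1454] [157.  56.] ang 1.9 mean [ 0.5194 -0.1497] zmed 0.015 z95 0.024 pc [ 0.519 -0.149]
steel_tray 0.70 [170. 319.] n 1777 rect [ 0.5759 -0.0064] [241. 104.] ang -7.1 mean [ 0.575  -0.0054] zmed 0.006 z95 0.019 pc [ 0.577 -0.005]
wood_tray 0.64 [184. 246.] n 2064 rect [0.5277 0.2896] [279. 103.] ang 8.3 mean [0.5265 0.2896] zmed 0.006 z95 0.018 pc [0.528 0.292]
squat_jar 0.74 [151. 195.] n 321 rect [0.6313 0.4708] [77. 67.] ang -89.2 mean [0.6299 0.4703] zmed 0.049 z95 0.055 pc [0.632 0.473]
squat_jar 0.60 [189. 199.] n 306 rect [0.507  0.4453] [73. 65.] ang -89.1 mean [0.5062 0.4466] zmed 0.050 z95 0.055 pc [0.507 0.448
[... 1841 characters left out ...]
an [0.6204 0.4425] zmed 0.042 z95 0.052 pc [0.628 0.462]
tall_jar 0.81 [181. 317.] n 254 rect [0.5029 0.1128] [111.  36.] ang 66.1 mean [0.5043 0.1129] zmed 0.058 z95 0.083 pc [0.516 0.141]
mould_block 0.87 [294. 374.] n 624 rect [ 0.4872 -0.3181] [117.  51.] ang -10.9 mean [ 0.4826 -0.3189] zmed 0.033 z95 0.042 pc [ 0.486 -0.314]
clamp_knob 0.96 [358. 308.] n 452 rect [ 0.2508 -0.4211] [135.  29.] ang -8.5 mean [ 0.252  -0.4207] zmed 0.067 z95 0.086 pc [ 0.253 -0.418]
clamp_knob 0.65 [284. 385.] n 305 rect [ 0.512  -0.3127] [133.  34.] ang -8.1 mean [ 0.5087 -0.3137] zmed 0.067 z95 0.085 pc [ 0.511 -0.311]
[(0.88, array([ 0.255 , -0.4219,  0.074 ])), (0.22, array([0.4901, 0.2089, 0.074 ]))]
```

```bash
cat >> h.py <<'E'
JIG=np.array([.516,-.3055,0]); JY=np.radians(-7.4)
ST=np.array([.576,-.006,0]); SY=np.radians(-7.1)
WT=np.array([.528,.290,0]); WY=np.radians(8.3)
def fr(o,yaw,p): return o+R.from_euler("z",yaw).apply(p)
def down(yaw):
    """tool down, jaws across the yaw direction; the half turn nearer the present joints"""
    best=None
    for k in (0,np.pi):
        a=yaw+k; y=np.array([-np.sin(a),np.cos(a),0]); x=np.array([0,0,-1.])
        yield R.from_matrix(np.c_[x,y,np.cross(x,y)]).as_rotvec()
def go(p,yaw,margin=.25):
    q0=np.array(robot.read_qpos()); c=[]
    for o in down(yaw):
        q=robot.solve_ik(p,o)
        if q is not None: c.append((abs(np.array(q)-q0).max()+10*(abs(q[6])>2.57-margin),tuple(o)))
    o=min(c)[1]; robot.goto(p,list(o)); return list(o)
def st(s=""): print(s,"t %.1f"%robot.read_clock(),"tcp",np.round(robot.read_eef_pos(),4),"gap %.4f"%robot.read_finger_gap(),"F",np.round(robot.read_wrist_force(),1),"q7 %.2f"%robot.read_qpos()[6])
E
python3 - <<'E'
from h import *
print("tips",robot.tips_ahead, robot.read_tcp_rot())
d=np.load("top0.npz")["d"]; P=cloud("top",np.ones_like(d,bool),d)
for n,c,z0,r in (("tall",(.52,.155),.06,.05),("squat",(.507,.447),.042,.06)):
    q=P[(np.hypot(P[:,0]-c[0],P[:,1]-c[1])<r)&(P[:,2]>z0)]; print(n,len(q),q.mean(0).round(4),np.ptp(q,axis=0).round(3),((q.max(0)+q.min(0))/2).round(4))
for n,yr in (("sq",(-.47,-.41)),("rd",(-.18,-.11))):
    q=P[(P[:,1]>yr[0])&(P[:,1]<yr[1])&(P[:,0]<.485)&(P[:,0]>.38)&(P[:,2]>.012)]
    k=np.polyfit(q[:,0],q[:,1],1); print(n,len(q),q.mean(0).round(4),"xmin %.4f"%q[:,0].min(),"yaw %.1f"%np.degrees(np.arctan(k[0])))
kb=fr(JIG,JY,[-.055,0,0]); q=P[(np.hypot(*(P[:,:2]-kb[:2]).T)<.03)&(P[:,2]>.06)]; print("knob exp",kb.round(4),"seen",len(q),q.mean(0).round(4))
go([kb[0],kb[1],.25],JY); robot.move_gripper(.06); st("above knob")
E
```

```text
tips 0.0726 [ 0.35041755  1.5422845  -0.35030791]
tall 106 [0.5233 0.1503 0.0812] [0.038 0.036 0.029] [0.5239 0.1499 0.0752]
squat 242 [0.5089 0.4515 0.0506] [0.063 0.063 0.013] [0.509  0.4508 0.0504]
sq 118 [ 0.445  -0.4385  0.0188] xmin 0.4067 yaw -6.0
rd 111 [ 0.4426 -0.1609  0.0207] xmin 0.3800 yaw 2.4
knob exp [ 0.4615 -0.2984  0.    ] seen 58 [ 0.4664 -0.2986  0.0812]
above knob t 4.7 tcp [ 0.4615 -0.2984  0.25  ] gap 0.0598 F [0.1 0.2 0.5] q7 -0.87
```

```bash
python3 - <<'E'
from h import *
def knob(th):
    ph=np.arctan2(.014,-.115)-th; r=np.hypot(.115,.014)
    return fr(JIG,JY,[.06+r*np.cos(ph),0,.06+r*np.sin(ph)])
off=np.array([0,0,.054])
robot.movel(list(knob(0)+off),feed=.12); st("down")
robot.move_gripper(.02); st("pinch")
for i,th in enumerate(np.linspace(.2,1.6,8)):
    robot.movel(list(knob(th)+off),feed=.1); st("%.1f"%th)
im,_=capture("side"); cv2.imwrite("pics/clamp.png",cv2.resize(im[180:380,230:530,::-1],None,fx=2.5,fy=2.5))
E
```

```text
down t 5.9 tcp [ 0.4619 -0.2988  0.1287] gap 0.0600 F [1.1 0.4 0.3] q7 -0.75
pinch t 6.3 tcp [ 0.4615 -0.3014  0.1293] gap 0.0232 F [-1.2 -4.9  2.8] q7 -0.75
0.2 t 6.7 tcp [ 0.4663 -0.3019  0.1514] gap 0.0229 F [ 1.4 -7.7 -5.8] q7 -0.77
0.4 t 7.1 tcp [ 0.4753 -0.3031  0.1723] gap 0.0231 F [ 0.6 -7.4 -4.9] q7 -0.80
0.6 t 7.5 tcp [ 0.4895 -0.3051  0.1913] gap 0.0227 F [ 1.7 -7.  -6.2] q7 -0.83
0.8 t 7.9 tcp [ 0.5069 -0.3072  0.2067] gap 0.0225 F [  3.7  -9.  -10.1] q7 -0.85
1.0 t 8.3 tcp [ 0.5266 -0.3089  0.2189] gap 0.0200 F [ 1.8 -6.6 -4.8] q7 -0.87
1.2 t 8.6 tcp [ 0.5477 -0.3094  0.2266] gap 0.0200 F [ 1.  -0.2  0.3] q7 -0.89
1.4 t 9.0 tcp [ 0.5702 -0.313   0.2299] gap 0.0197 F [ 2.4 -0.4  1.6] q7 -0.91
1.6 t 9.4 tcp [ 0.5932 -0.3164  0.2288] gap 0.0203 F [ 3.5 -4.   1.5] q7 -0.92
```

View pics/clamp.png

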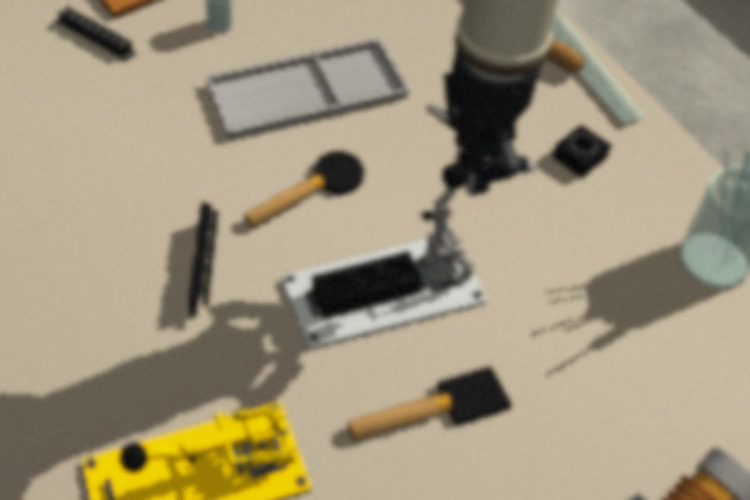

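The knob slipped out of the pads once past the dead point. The arm now leans on the closed fingers, with the block still in place in the jig. I'll lift clear and look.

```bash
python3 - <<'E'
from h import *
p=np.array(robot.read_eef_pos()); p[2]=.34; robot.movel(list(p),feed=.15); st("up")
p=fr(JIG,JY,[-.15,0,.32]); robot.movel(list(p),feed=.25); robot.move_gripper(.06); st()
im,d=capture("side"); cv2.imwrite("pics/clamp2.png",cv2.resize(im[180:380,230:530,::-1],None,fx=2.5,fy=2.5))
m=[t for t in trace("clamp_knob","side")]
for t in m[:3]:
    pc=cloud("side",t["pixels"],d); q=R.from_euler("z",-JY).apply(pc-JIG); print(t["conf"],t["location"],q.mean(0).round(3),"top",q[q[:,2].argmax()].round(3))
E
```

```text
up t 10.3 tcp [ 0.5923 -0.3156  0.3387] gap 0.0200 F [-0.1  1.1  0.4] q7 -0.97
 t 11.9 tcp [ 0.3674 -0.2862  0.3199] gap 0.0601 F [ 0.6 -0.   0.6] q7 -0.96
0.63 [358.9, 307.9] [-0.248 -0.145  0.068] top [-0.302 -0.14   0.089]
0.56 [264.1, 416.5] [ 0.073 -0.005  0.122] top [ 0.093 -0.005  0.187]
```

View pics/clamp2.png

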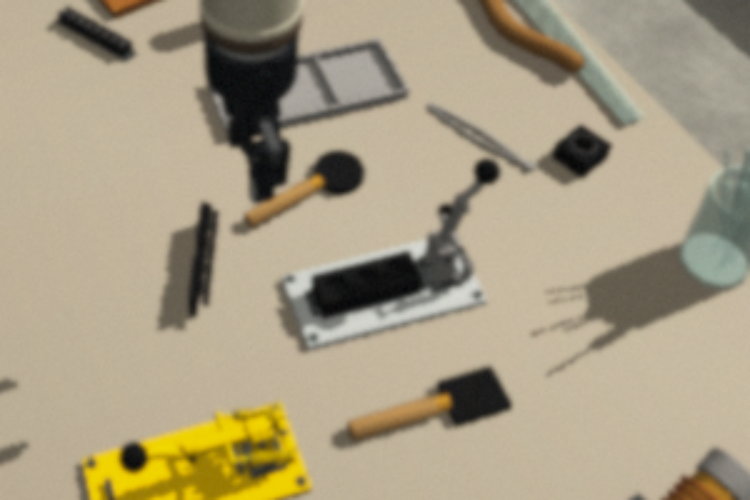

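The clamp stands open at its stop: knob top at jig x 93 mm, z 187 mm, which matches 1.75 rad. The block hasn't moved. Next I'll move the block and the paddle.

```bash
cat >> h.py <<'E'
JIG[1]=-.308
def pick_place(a,ayaw,za,b,byaw,zb,op,close,rel,mingap,zt=.32):
    """TCP heights za, zb; lift checked by the finger gap"""
    a=np.array(a,float);b=np.array(b,float)
    go([a[0],a[1],zt],ayaw); robot.move_gripper(op)
    robot.movel([a[0],a[1],za+.05],feed=.3); robot.movel([a[0],a[1],za],feed=.1); st("at")
    robot.move_gripper(close); st("grip"); g=robot.read_finger_gap()
    assert g>mingap, g
    robot.movel([a[0],a[1],za+.06],feed=.12); robot.movel([a[0],a[1],zt],feed=.3); st("lift")
    assert robot.read_finger_gap()>mingap
    go([b[0],b[1],zt],byaw)
    robot.movel([b[0],b[1],zb+.04],feed=.25); robot.movel([b[0],b[1],zb],feed=.06); robot.hold(.2); st("set")
    robot.move_gripper(rel); robot.hold(.1); robot.movel([b[0],b[1],zb+.06],feed=.1); robot.movel([b[0],b[1],zt],feed=.35); st("free")
E
python3 - <<'E'
from h import *
pick_place(fr(JIG,JY,[-.024,0,0]),JY,.095, fr(ST,SY,[-.048,0,0]),SY,.0897, .065,.02,.048,.030)
pad=np.array([.488,-.4435,0]); py=np.radians(-6.7)
pick_place(fr(pad,py,[-.004,0,0]),py,.078, fr(WT,WY,[-.0475,0,0]),WY,.0827, .05,.005,.036,.014)
im,_=capture("side"); cv2.imwrite("pics/s3.png",cv2.resize(im[100:380,230:530,::-1],None,fx=2,fy=2))
E
```

```text
at t 14.2 tcp [ 0.4922 -0.3052  0.095 ] gap 0.0651 F [-0.1  0.7  0.3] q7 -0.72
grip t 14.5 tcp [ 0.4927 -0.3055  0.096 ] gap 0.0347 F [-1.3 -0.3  5.6] q7 -0.72
lift t 15.9 tcp [ 0.4916 -0.304   0.3182] gap 0.0346 F [ 0.8  1.  -2.7] q7 -0.91
set t 19.0 tcp [0.5276 0.     0.0899] gap 0.0345 F [-5.1  1.  12.1] q7 -1.26
free t 20.8 tcp [5.282e-01 2.000e-04 3.200e-01] gap 0.0480 F [ 0.6  0.3 -0.5] q7 -1.51
at t 24.1 tcp [ 0.4837 -0.4432  0.0776] gap 0.0501 F [-0.5  0.3  0.7] q7 -0.44
grip t 24.4 tcp [ 0.4843 -0.4437  0.0791] gap 0.0175 F [-0.8 -0.1  4.9] q7 -0.44
lift t 25.9 tcp [ 0.4837 -0.442   0.3179] gap 0.0172 F [ 0.5 -0.4 -1.9] q7 -0.60
set t 30.4 tcp [0.4803 0.2829 0.0829] gap 0.0173 F [-4.  -1.5 10.5] q7 -1.37
free t 32.2 tcp [0.4806 0.2833 0.3199] gap 0.0357 F [-0.6 -0.1 -0.5] q7 -1.62
```

View pics/s3.png

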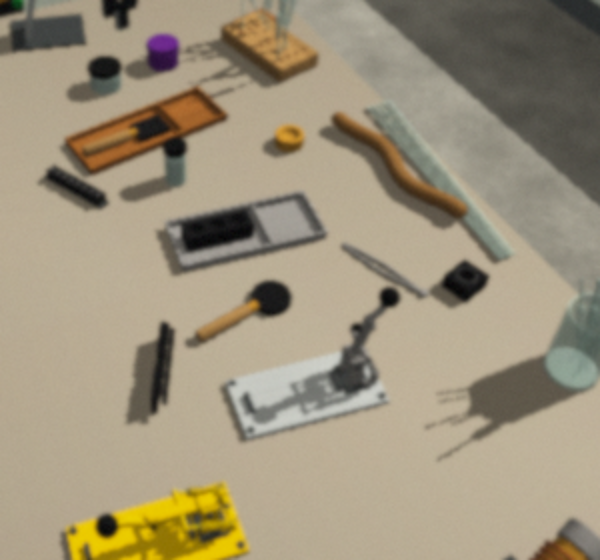

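The side view shows the block in the steel tray's long compartment, the paddle in the wooden tray's long compartment, the clamp still open and the round paddle unmoved. Next are the jars.

```bash
python3 - <<'E'
from h import *
pick_place([.5235,.151,0],WY,.101, fr(WT,WY,[.0935,0,0]),WY,.1055, .07,.03,.052,.034)
pick_place([.509,.4505,0],WY,.088, fr(ST,SY,[.072,0,0]),SY,.0925, .085,.05,.078,.057)
im,d=capture("side"); cv2.imwrite("pics/s4.png",cv2.resize(im[100:380,230:530,::-1],None,fx=2,fy=2))
E
```

```text
at t 34.7 tcp [0.5237 0.1507 0.101 ] gap 0.0698 F [-0.1 -1.   0.6] q7 -1.13
grip t 35.0 tcp [0.5239 0.1512 0.1017] gap 0.0369 F [-0.8  0.5  6.2] q7 -1.13
lift t 36.4 tcp [0.5228 0.1512 0.3192] gap 0.0367 F [ 0.3 -1.  -2.5] q7 -1.37
set t 39.0 tcp [0.6198 0.3034 0.1058] gap 0.0371 F [-5.1 -0.9  8.7] q7 -1.39
free t 40.7 tcp [0.6205 0.3035 0.3205] gap 0.0519 F [ 0.3  0.2 -1.3] q7 -1.51
at t 43.4 tcp [0.5091 0.4502 0.0876] gap 0.0847 F [ 0.5 -0.5 -0.3] q7 -1.64
grip t 43.7 tcp [0.5098 0.4511 0.0893] gap 0.0604 F [-0.1  0.6  6. ] q7 -1.64
lift t 45.1 tcp [0.5079 0.4503 0.3178] gap 0.0607 F [ 0.4 -0.1 -2.4] q7 -1.77
set t 48.8 tcp [ 0.6466 -0.0147  0.0933] gap 0.0606 F [-7.2  2.3 13.1] q7 -1.10
free t 50.5 tcp [ 0.6474 -0.0148  0.3203] gap 0.0780 F [ 0.7 -0.2 -1. ] q7 -1.25
```

View pics/s4.png

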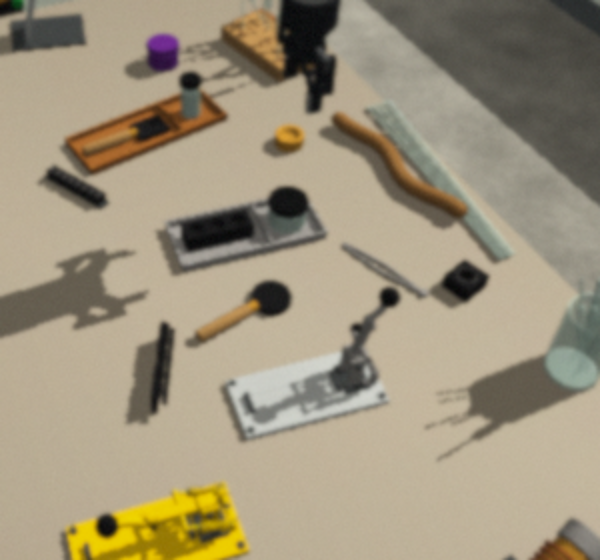

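All four items look placed. I'll move the arm aside and check the numbers from above.

```bash
python3 - <<'E'
from h import *
robot.move_j([-0.861,0.501,-0.427,1.55,0.221,1.138,-0.21]); st()
im,d=capture("top"); cv2.imwrite("pics/t5.png",cv2.resize(im[120:260,180:480,::-1],None,fx=2.6,fy=2.6))
P=cloud("top",np.ones_like(d,bool),d)
for n,o,yw,x0,x1,z0 in (("tall",WT,WY,.05,.14,.065),("paddle",WT,WY,-.135,.045,.0125),("squat",ST,SY,.03,.115,.042),("block",ST,SY,-.11,.024,.028)):
    q=R.from_euler("z",-yw).apply(P-o); q=q[(q[:,0]>x0)&(q[:,0]<x1)&(abs(q[:,1])<.042)&(q[:,2]>z0)]
    print(n,len(q),"mid",((q.max(0)+q.min(0))/2).round(4),"mean",q.mean(0).round(4),"size",np.ptp(q,axis=0).round(3))
for n in ("steel_tray","wood_tray","round_paddle"):
    t=trace(n,"top")[:1]
    if t: c,s,a,m=rect("top",t[0]["pixels"],.016 if "tray" in n else .012); print(n,np.round(c,4),np.round(s),round(a,1),m.round(4))
E
```

```text
t 53.1 tcp [0.2823 0.5857 0.3035] gap 0.0777 F [-0.6 -0.6 -0.1] q7 -0.21
tall 98 mid [ 0.0909 -0.0008  0.0792] mean [ 0.0897 -0.0026  0.0851] size [0.034 0.039 0.028]
paddle 344 mid [-0.0465 -0.0034  0.0217] mean [-0.0337 -0.0028  0.0191] size [0.177 0.074 0.018]
squat 239 mid [0.0709 0.0025 0.0533] mean [0.0698 0.0028 0.0543] size [0.063 0.063 0.018]
block 208 mid [-0.0466  0.0027  0.0357] mean [-0.0464  0.0026  0.0349] size [0.11  0.036 0.015]
steel_tray [ 0.5761 -0.0045] [240. 102.] -7.6 [ 0.5685 -0.0042]
wood_tray [0.527  0.2895] [278. 102.] 8.2 [0.5204 0.2882]
round_paddle [ 0.499  -0.1438] [149.  52.] 2.1 [ 0.5161 -0.1493]
```

View pics/t5.png

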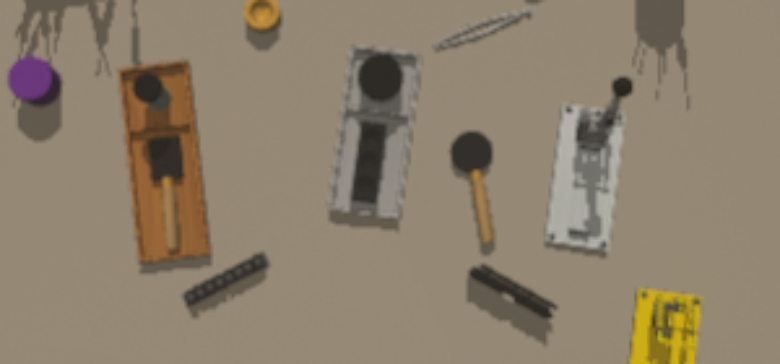

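The top view confirms it: all four items are centred in their compartments, the clamp is open and the round paddle hasn't moved.

```bash
python3 -c "
from h import *
order.hand_in(); st('done')"
```

```text
the job is handed in; nothing more can be done
the job is handed in; nothing more can be done
```

Both kits are made up and the job is handed in, with the clock at about 53 s. I get no verdict, so this rests on my last checks.

**What I did:** I pinched the clamp knob and swung the arm past its dead point. Then I moved the block, the square paddle, the tall jar and the squat jar to their compartments, setting each one down until it touched the floor.

**Last checks from the top camera** (x, y in the tray's own frame):

| Item | Measured position | Target |
|---|---|---|
| Mould block | (-46, +3) mm | (-44, 0) |
| Squat jar | (+71, +2.5) mm | (+72, 0) |
| Tall jar | (+91, -1) mm | (+93.5, 0) |

- **Heights:** the tops of these three read 1–2 mm above their expected resting heights, which is within the calibration.
- **Round paddle:** it moved about 2–3 mm by mean, which is measuring noise.
- **Clamp:** it is still open. I measured it at its 1.75 rad stop before taking the block out, and it still looked open in the last picture.

**Not clean or not certain:**
- **Knob slip:** it slid out of the pads just past the dead point. The arm leaned on the fingers until I lifted away, then went to its stop, with the block still in the jig.
- **Jig position:** my first estimate was about 3 mm off in y, which showed when I pinched the knob, so I corrected it.
- **Square paddle:** its final numbers were spoiled by the tray walls showing in the same reading. I confirmed by eye that it lies inside its compartment, about 12 mm from the divider.

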